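# Tap a stuck mould ring down off the demoulding stand

### The arm

A 7-joint arm with a two-finger parallel gripper is mounted at the origin on the work surface. World frame = base frame: x ahead of the robot, y to its left, z up, the work surface at z = 0. Lengths are in m, angles in degrees, forces in N, time in s.
With the tool pointing down it reaches from about 0.4 to 0.9 m from the base axis. Payload 5.5 kg.
Tool frame: the origin (TCP) lies midway between the tips of the shut fingers; the grasp point (between the pads) lies 19 mm behind it; z points along the fingers, y is the line along which they close (so a half turn about z gives the same grasp; the last joint's range is limited). The gripper opens to 92 mm and grips with 3 to 60 N. Pads are 19 mm wide; open, the fingers measure 130 mm over their backs; the gripper's body (75 mm by 190 mm) begins 47 mm behind the grasp point.
Start: joints at [-58.373, 28.699, -24.465, 88.831, 12.651, 65.22, -12.049], TCP at [0.185, 0.623, 0.227] pointing down, gripper open.
Joint ranges: [-164.97, 164.97], [-17.58, 116.51], [-87.97, 89.64], [11.32, 138.91], [-80.73, 260.73], [10.89, 115.49], [-147.41, 147.41]. Speed limits (degrees/s): [147.25, 147.25, 180, 180, 180, 180, 180].

### API

Orientations are given as a 3x3 rotation matrix whose columns are the frame's x, y, z axes.
In Python, from cell import env gives the robot as it stands.
- The arm moves only by the tool apply_moves, never from a script. Its argument "targets" is a list of rows, each a list of 6 numbers: the shift along the tool's x, y, z in m, then the turn, a rotation vector about the tool's x, y, z in degrees. In form: [[dx, dy, dz, ax, ay, az], ...]. A call has 1 to 5 rows; each row is the pose to reach, as a shift and turn from the pose commanded when the call began, along the tool's axes at that moment; what a row does not reach only later rows make up. A row lasts 1/10 s, in which the tool goes at most 50 mm and 8.59 degrees, less where a joint would pass 70% of its speed; a pose out of reach is approached as far as the arm can. A call with a gripper value outside its range is refused whole. "hand" is the opening, from 0 (shut) to 1 (fully open), set as the call begins (left out, the last holds). The fingers move at their own pace and stop on an object; "grip_force" is the grip in N (left out, the last holds). Time passes only in rows, so rows that repeat a pose let the fingers close. It gives the time, the measured TCP pose, the force, the opening and the grip force at its end, in the units of the state.
- env.sense(): the state, without advancing time (a new reading comes with each control period).
- env.capture(name): name is "scene" or "top" or "wrist"; returns the picture (480x640x3 uint8, red, green, blue); there is no depth.
- env.camera_params(name): a dict with "fx", "fy", "cx", "cy" (pixels), "dist_coeffs" ([k1, k2, p1, p2, k3] as OpenCV has them; the pictures are not rectified), "R" (3x3) and "t" (3): a world point X has camera coordinates R X + t. Camera axes: x right, y down, z forward; pixel columns grow to the right and rows downward; lengths in m; the calibration is good to about 2 mm. A picture is of the moment at which its call begins: read the wrist's pose just before it. camera_params takes no time and is no camera call; for the wrist camera it gives the pose at the moment of the call.
- env.hand_in(): hands the job in; it is judged then, once.
The state is a dict: "clock": time; "qpos": joint angles; "joint_vel": joint speeds; "tau": joint torques, N m; "position": TCP position; "ee_rot": TCP orientation; "wrist_force": force on the tool from outside, world axes, zero at the start; "wrist_torque": the same for the moment, N m; "width": finger opening in m; "grasp_force": force on a finger pad.
Only numpy, scipy, OpenCV 4.12 (cv2) and the standard library are available. Lean on these libraries where they do the work, as an engineer would, in place of code of your own. Each camera call takes 0.05 s, during which the arm holds its last target. There are 200 camera calls.

### The job

A cheese-mould ring is stuck on the plug of the demoulding stand. Using the mallet, work the ring down with light taps on its two ears, changing sides each time it binds, until the white head of the plug stands wholly out above the ring all round; never force it, and do not push the ring or stand with the gripper. Then stand the mallet back upright on its wooden board, leaving the moulds, basket and bottle where they are.

Things in the scene. Friction and masses are not known exactly. Their poses are not given: they have to be found in the camera images.
- stand: Demoulding stand, bolted down: steel base 130 x 160 x 12 mm; on it an upright plug: steel post (87 mm across, 12 to 106 mm up) and white head (90 mm across, 106 to 118 mm up). Origin: centre of the base's underside, on the table; z up; y points along the line of the ring's ears to the left ear. A white ring (106 mm outside, 62 mm high) is stuck round the plug, its rim at first level with or above the head's top.
- head_top (a point): Centre of the plug head's top, 118 mm above the stand's origin (head underside: 106 mm). The ring can slide down about 30 mm at most, which leaves it clear of the base. It stays wherever it is left, and may start crooked (tilted about the stand's x axis).
- ear_left (a point): Middle of the flat top of the ring's ear on the stand's +y side, 100 mm from the plug's axis. Moves and tilts with the ring. Ears: plastic tabs 46 mm wide, 12 mm thick, reaching 124 mm from the axis, tops flush with the ring's rim. Above 22 N on the ring something cracks; pushing it anywhere but on an ear takes more than that.
- ear_right (a point): The same on the -y side. A slow push of 8 to 12 N tips that ear down while the ring's far side holds on the plug (45 mm beyond the axis; the far ear rises a little) until the ring binds and the push climbs 5 to 10 N per mm; then tap the other ear. At first it binds after 0 to 5 mm; once its middle has come down 1 to 6 mm, strokes grow to 8 to 22 mm. Where it binds varies and must be felt.
- rim_left (a point): Point of the ring's upper rim at the plug's wall, on the stand's +y side, 45 mm from the axis. The head is out when this point and rim_right are both lower than the head's underside (106 mm above the stand's origin).
- rim_right (a point): The same point of the rim on the stand's -y side.
- mallet: White plastic mallet, about 0.34 kg: square head 42 x 42 mm, 84 mm high, standing on a flat striking face; round wooden handle, 20 mm thick, level along -x from the head's middle (42 mm up), its end 145 mm from the head's axis. Origin: centre of the lower striking face; z up. The top of the head can be held across the faces beside the handle (closing along y), leaving the lower face free.
- board: Fixed light wooden board, 170 x 170 mm, 15 mm thick, on which the mallet stands. Origin: centre of its underside on the table.
- mould_a: Bystander: small white round mould with its follower, 96 mm across, 78 mm high. Origin: underside centre.
- mould_b: Bystander: the second such small white mould.
- basket: Bystander: blue draining basket, 150 x 220 mm, 70 mm high. Origin: underside centre.
- bottle: Bystander: white bottle with a red cap, 70 mm across, 190 mm high. Origin: underside centre.

How it is judged (in metres and radians):
On the way, in this order (a step that is already met when the one before it is completed fails the run):
1. the mallet is lifted off its board (z of mallet in the frame of board above 0.05 m), for 0.2 s.
2. the ring's rim lies below the underside of the plug's head on both sides (z of each of rim_left, rim_right in the frame of stand below 0.106 m), for 0.3 s.
At the end, for the whole second after the job is handed in: The ring's upper rim is below the underside of the plug's white head (less than 106 mm above the stand's origin) on the left and the right side; the mallet stands upright (within 0.1 rad) and at rest with the middle of its striking face on the wooden board (all of step 2 and angle between mallet's own z axis and vertical below 0.1 rad and z of mallet in the frame of board between 0.01 and 0.02 m and x of mallet in the frame of board between -0.085 and 0.085 m and y of mallet in the frame of board between -0.085 and 0.085 m and linear speed of mallet below 0.02 m/s); the robot touches nothing.
It fails at once if the mallet presses the ring or stand with more than 22 N (contact force between mallet and stand above 22 N).
It fails at once if the gripper's fingers push the ring or stand (contact force between the fingers and stand above 2 N).
It fails at once if the arm pushes the ring or stand (contact force between the arm and stand above 2 N).
It fails at once if a small mould is moved (distance of any of mould_a, mould_b from where it was at the start of the episode above 0.02 m).
It fails at once if the basket or the bottle is moved (distance of any of basket, bottle from where it was at the start of the episode above 0.02 m).
It also fails if it takes over 72 s, if anything falls off the work surface, if the arm or the gripper's body presses on something with over 40 N, if the wrist force passes 120 N, or if a joint passes its speed limit or range.

## Working session

There is one attempt and no reset: what is moved stays moved. The work goes in short steps, Python scripts to look and compute and a tool call to move; the robot and the scene stay as the last step left them, time stands still between calls to the robot, and variables do not carry over. Pictures are saved under pics/ and viewed, at most 10 in all, crops included, and the job is handed in when it is done.

Besides the shell and the picture viewer there is one more tool, called after ">>>" as name([rows], argument=value, ...), one row to a line, values as JSON. apply_moves: Moves the arm, as the interface text tells. Its arguments: {"type":"object","properties":{"targets":{"type":"array","items":{"type":"array","items":{"type":"number"}}},"hand":{"type":"number"},"grip_force":{"type":"number"}},"required":["targets"]}

```bash
mkdir -p pics; ls
python3 - <<'E'
from cell import env
import cv2,numpy as np
s=env.sense();print(s['clock'],s['position'],np.round(s['ee_rot'],3),s['wrist_force'],s['width'])
for n in ['scene','top']:
    cv2.imwrite(f'pics/{n}0.png',env.capture(n)[:,:,::-1]); p=env.camera_params(n);print(n,p)
E
```

```text
pics
0.0 [0.18496007 0.62240018 0.22568097] [[-0.959  0.285 -0.001]
 [ 0.285  0.959 -0.002]
 [ 0.    -0.002 -1.   ]] [ 1.14142067  0.12890471 -0.31819331] 0.09200019437956007
scene {'fx': 523.5280174293875, 'fy': 523.5280174293875, 'cx': 311.6846867772029, 'cy': 244.55444749222622, 'dist_coeffs': array([0.00807342, 0.        , 0.        , 0.        , 0.        ]), 'R': array([[-0.19791969,  0.98010593, -0.01483799],
       [ 0.64797319,  0.11946156, -0.75223645],
       [-0.73549884, -0.15849703, -0.65872616]]), 't': array([ 0.1017112 , -0.28863748,  1.79475892])}
top {'fx': 597.1640051566603, 'fy': 597.1640051566603, 'cx': 326.8078298503527, 'cy': 235.12815884492613, 'dist_coeffs': array([-0.19081582,  0.        ,  0.        ,  0.        ,  0.        ]), 'R': array([[-0.00987951, -0.99993821, -0.00509553],
       [-0.9824216 ,  0.01065616, -0.18637126],
       [ 0.18641404,  0.00316471, -0.98246618]]), 't': array([0.01965567, 0.58738866, 1.60483155])}
```

View pics/scene0.png

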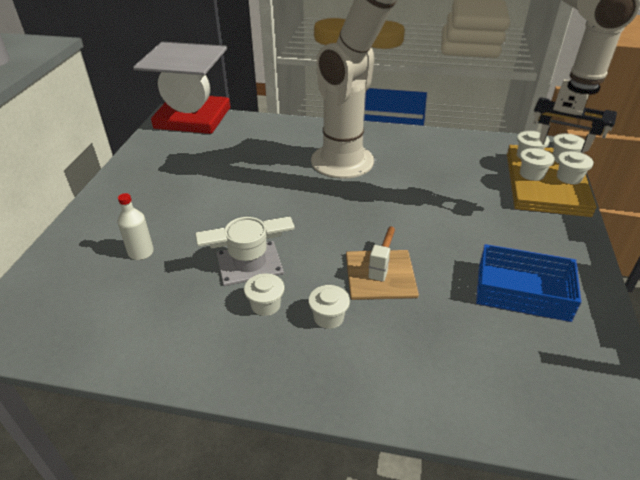

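View pics/top0.png

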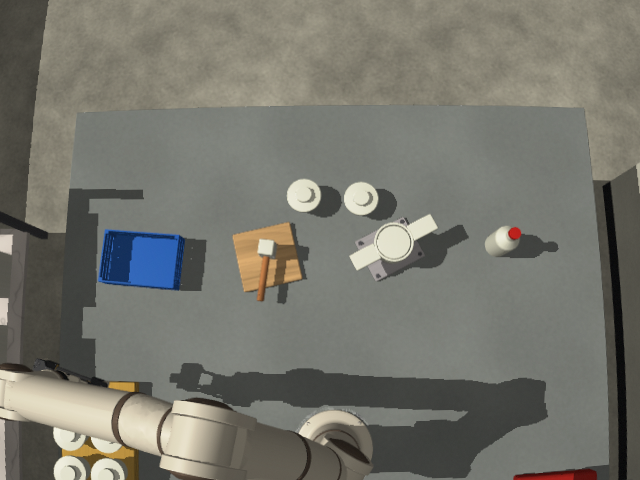

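The scene view shows the ring with its two ears at the centre-left, the mallet on its board at (380,262) and the basket on the right. In the top view the mallet head is at (266,247), the handle end at (262,300), and the ears at (365,257) and (424,227). The moulds are at (304,195) and (361,198).

```bash
cat > h.py <<'E'
from cell import env
import cv2,numpy as np
def K(p): return np.array([[p['fx'],0,p['cx']],[0,p['fy'],p['cy']],[0,0,1]])
def pix2(name,uv,z,p=None):
    p=p or env.camera_params(name)
    n=cv2.undistortPoints(np.array([[uv]],float),K(p),p['dist_coeffs'])[0,0]
    d=p['R'].T@np.r_[n,1]; c=-p['R'].T@p['t']
    return c+d*(z-c[2])/d[2]
def proj(name,X,p=None):
    p=p or env.camera_params(name)
    return cv2.projectPoints(np.array(X,float).reshape(-1,1,3),cv2.Rodrigues(p['R'])[0],p['t'],K(p),p['dist_coeffs'])[0][:,0]
def st():
    s=env.sense();print(round(s['clock'],2),np.round(s['position'],4),np.round(s['wrist_force'],2),round(s['width'],4),round(s['grasp_force'],1));return s
E
python3 - <<'E'
from h import *
a=cv2.imread('pics/top0.png')
c1=cv2.resize(a[210:310,220:320],(400,400),interpolation=cv2.INTER_CUBIC)
c2=cv2.resize(a[200:300,345:445],(400,400),interpolation=cv2.INTER_CUBIC)
cv2.imwrite('pics/crop.png',np.hstack([c1,c2]))
for n,uv,z in [('mallet',(266,247),.099),('hend',(262,300),.057),('earA',(365,257),.13),('earB',(424,227),.13),('head',(394,240),.118),('mA',(304,195),.078),('mB',(361,198),.078),('bottle',(514,233),.19)]:
    print(n,pix2('top',uv,z).round(3))
E
```

```text
mallet [0.548 0.178 0.099]
hend [0.409 0.193 0.057]
earA [ 0.514 -0.087  0.13 ]
earB [ 0.593 -0.246  0.13 ]
head [ 0.56  -0.166  0.118]
mA [0.697 0.076 0.078]
mB [ 0.687 -0.082  0.078]
bottle [ 0.562 -0.473  0.19 ]
```

View pics/crop.png

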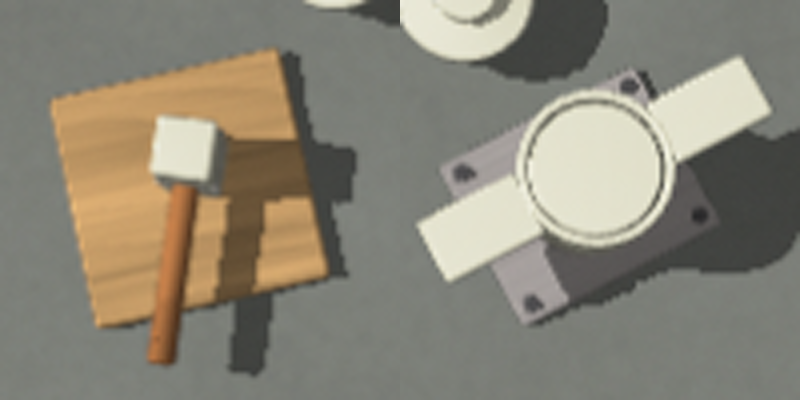

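The crop shows the mallet head top at about (266.5,247.5) with its handle running to (261,300). The ring is centred at (394,242), with ear ends at about (353,263) and (434,220.5). The scene camera can give the ear heights.

Run:
```python
from h import *
a=cv2.imread('pics/scene0.png')
cv2.imwrite('pics/crop2.png',cv2.resize(a[205:285,185:305],(780,520),interpolation=cv2.INTER_CUBIC))
```

```text
(no output)
```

View pics/crop2.png

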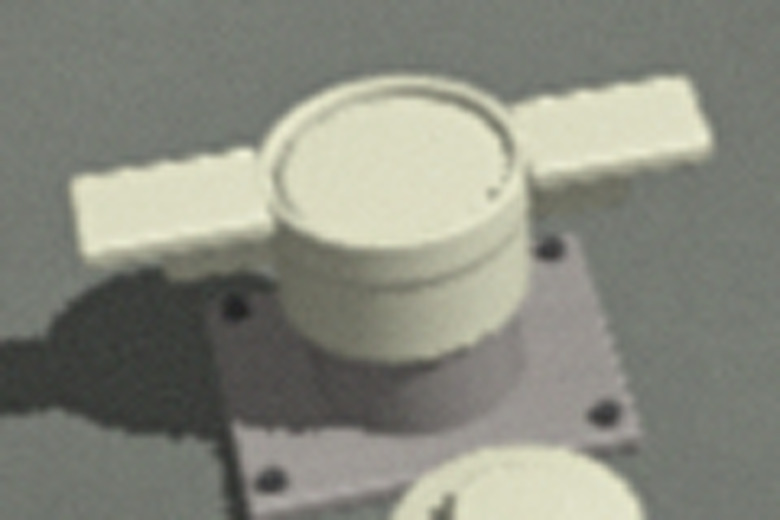

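The crop shows the ear end-edge midpoints at scene pixels of about (292.5,222) and (197,238.5). I'll triangulate these against the top view.

Run:
```python
from h import *
from scipy.optimize import least_squares as ls
obs={'A':((353.1,263.4),(292.5,222.1)),'B':((433.75,220.5),(197.0,238.4)),'mal':((266.5,247.5),None)}
P={n:env.camera_params(n) for n in('top','scene')}
E={}
for k in 'AB':
    f=lambda X:np.r_[proj('top',X,P['top'])[0]-obs[k][0],proj('scene',X,P['scene'])[0]-obs[k][1]]
    r=ls(f,[.55,-.16,.12]);E[k]=r.x;print(k,r.x.round(4),r.fun.round(1))
d=E['A']-E['B'];print('len',np.linalg.norm(d),'yaw y',np.degrees(np.arctan2(d[1],d[0])),'tilt',np.degrees(np.arctan2(d[2],np.hypot(d[0],d[1]))),(E['A']+E['B'])/2)
# base holes of plate in both views -> stand centre (z=.012)
tp=lambda x,y:(345+(x-400)/4,200+y/4)
h=[pix2('top',tp(*q),.012) for q in((464,173),(629,87),(699,215),(533,303))]
sp=lambda x,y:(185+x/6.5,205+y/6.5)
g=[pix2('scene',sp(*q),.012) for q in((235,308),(550,249),(604,412),(271,481))]
print(np.mean(h,0),np.mean(g,0))
m=pix2('top',obs['mal'][0],.099);he=pix2('top',(260.5,299.5),.06);print(m,he,np.degrees(np.arctan2(*(m-he)[1::-1])))
print('scene pred mallet top',proj('scene',m,P['scene']))
bc=[pix2('top',(220+x/4,210+y/4),.015) for x,y in((52,100),(278,50),(329,275),(99,327))];print('board',np.round(bc,3),np.mean(bc,0))
```

```text
A [ 0.4987 -0.054   0.115 ] [-0.7  0.1 -0.7 -0. ]
B [ 0.6114 -0.273   0.1203] [-0.8  0.3 -0.8 -0.1]
len 0.24643751006466674 yaw y 117.23178518392898 tilt -1.2488488337831696 [ 0.55504662 -0.16348553  0.11763754]
[ 0.55503278 -0.16691223  0.012     ] [ 0.55492022 -0.16313708  0.012     ]
[0.54701085 0.17669407 0.099     ] [0.40975014 0.19635103 0.06      ] -8.149852571432783
scene pred mallet top [[378.2446549  249.57097319]]
board [[0.598 0.282 0.015]
 [0.633 0.12  0.015]
 [0.471 0.084 0.015]
 [0.435 0.246 0.015]] [0.53453615 0.18322626 0.015     ]
```

>>> apply_moves([
  [-0.0395, -0.027, 0, 0, 0, 0],
  [-0.079, -0.054, 0, 0, 0, 0],
  [-0.1185, -0.081, 0, 0, 0, 0],
  [-0.158, -0.108, 0, 0, 0, 0],
  [-0.1975, -0.135, 0, 0, 0, 0],
], hand=1, grip_force=40)

```text
clock: 0.6
position: [0.3368, 0.4355, 0.2264]
ee_rot: [[-0.959, 0.285, -0.0], [0.285, 0.959, -0.0], [0.0, -0.001, -1.0]]
wrist_force: [1.1, 0.9, 0.0]
width: 0.0921
grasp_force: 0.0
```

>>> apply_moves([
  [-0.0395, -0.027, 0, 0, 0, 0],
  [-0.079, -0.054, 0, 0, 0, 0],
  [-0.1185, -0.081, 0, 0, 0, 0],
  [-0.158, -0.108, 0, 0, 0, 0],
  [-0.1975, -0.135, 0, 0, 0, 0],
])

```text
clock: 1.1
position: [0.4876, 0.2499, 0.2266]
ee_rot: [[-0.959, 0.285, -0.0], [0.285, 0.959, -0.0], [0.0, -0.0, -1.0]]
wrist_force: [0.5, 0.8, -0.5]
width: 0.0922
grasp_force: 0.0
```

>>> apply_moves([
  [-0.0395, -0.027, 0, 0, 0, -4.5],
  [-0.079, -0.054, 0, 0, 0, -9],
  [-0.079, -0.054, 0, 0, 0, -9],
])

```text
clock: 1.4
position: [0.5516, 0.1687, 0.226]
ee_rot: [[-0.99, 0.141, 0.001], [0.141, 0.99, -0.004], [-0.002, -0.004, -1.0]]
wrist_force: [-0.8, -0.5, 0.6]
width: 0.0919
grasp_force: 0.0
```

Run:
```python
from h import *
s=st();p=env.camera_params('wrist');im=env.capture('wrist')
import pickle;pickle.dump(p,open('w1.pkl','wb'))
cv2.imwrite('pics/w1.png',im[:,:,::-1]);print(proj('wrist',[[.547,.177,.099],s['position'],[.41,.195,.057]],p))
```

```text
1.4 [0.5516 0.1687 0.226 ] [-0.84 -0.47  0.61] 0.0919 0.0
[[325.0891566  219.99105475]
 [314.06351722 292.75158015]
 [323.10406831  36.63632069]]
```

View pics/w1.png

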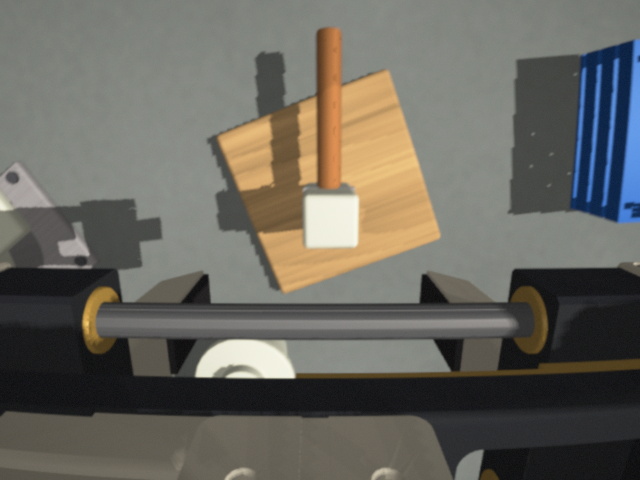

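The wrist view shows the head top centred at (331,220) and the handle running to (329,30). The alignment is close.

Run:
```python
from h import *
import pickle;p=pickle.load(open('w1.pkl','rb'))
m=pix2('wrist',(331,220.5),.099,p);a=pix2('wrist',(329.3,45),.067,p);b=pix2('wrist',(329.6,170),.067,p)
print(m,a,b,np.degrees(np.arctan2(*(b-a)[1::-1])),np.degrees(np.arctan2(*(m-a)[1::-1])))
s=st();R=s['ee_rot'];print(R.T@(m-s['position']), np.degrees(np.arctan2(R[1,1],R[0,1])))
```

```text
[0.54800468 0.18134527 0.099     ] [0.41897045 0.19835907 0.067     ] [0.51332845 0.18595387 0.067     ] -7.489698786161163 -7.511401400755957
1.45 [0.5491 0.1727 0.2259] [-0.33  0.47 -0.47] 0.0921 0.0
[0.00230544 0.00862878 0.12691755] 81.99859400959264
```

>>> apply_moves([
  [0, 0.005, 0.04, 0, 0, 0],
  [0, 0.005, 0.085, 0, 0, 0],
  [0, 0.005, 0.125, 0, 0, 0],
  [0, 0.005, 0.155, 0, 0, 0],
  [0, 0.005, 0.162, 0, 0, 0],
])

```text
clock: 1.95
position: [0.5438, 0.1827, 0.0608]
ee_rot: [[-0.991, 0.13, -0.008], [0.13, 0.992, -0.002], [0.007, -0.003, -1.0]]
wrist_force: [-0.6, -0.1, 0.9]
width: 0.0918
grasp_force: 0.0
```

>>> apply_moves([
  [0, 0, 0, 0, 0, 0],
  [0, 0, 0, 0, 0, 0],
])

```text
clock: 2.15
position: [0.5487, 0.1836, 0.0662]
ee_rot: [[-0.991, 0.131, 0.002], [0.131, 0.991, 0.001], [-0.002, 0.001, -1.0]]
wrist_force: [0.4, 0.1, 0.7]
width: 0.0917
grasp_force: 0.0
```

>>> apply_moves([
  [0, 0, 0, 0, 0, 0],
  [0, 0, 0, 0, 0, 0],
  [0, 0, 0, 0, 0, 0],
  [0, 0, 0, 0, 0, 0],
  [0, 0, 0, 0, 0, 0],
], hand=0, grip_force=50)

```text
clock: 2.65
position: [0.548, 0.1825, 0.065]
ee_rot: [[-0.991, 0.131, 0.0], [0.131, 0.991, 0.0], [-0.0, 0.0, -1.0]]
wrist_force: [0.1, -0.1, 0.4]
width: 0.056
grasp_force: 0.0
```

>>> apply_moves([
  [0, 0, 0, 0, 0, 0],
  [0, 0, 0, 0, 0, 0],
  [0, 0, 0, 0, 0, 0],
])

```text
clock: 2.95
position: [0.5478, 0.1817, 0.0646]
ee_rot: [[-0.991, 0.132, -0.0], [0.132, 0.991, -0.001], [0.0, -0.001, -1.0]]
wrist_force: [-0.9, -2.9, 1.6]
width: 0.0419
grasp_force: 49.8
```

>>> apply_moves([
  [0, 0, -0.02, 0, 0, 0],
  [0, 0, -0.055, 0, 0, 0],
  [0, 0, -0.095, 0, 0, 0],
  [0, 0, -0.125, 0, 0, 0],
  [0, 0, -0.135, 0, 0, 0],
])

```text
clock: 3.45
position: [0.5494, 0.1836, 0.2027]
ee_rot: [[-0.991, 0.131, 0.005], [0.131, 0.991, 0.002], [-0.004, 0.003, -1.0]]
wrist_force: [0.6, 0.6, -3.6]
width: 0.0417
grasp_force: 49.8
```

>>> apply_moves([
  [0.001, -0.035, 0, 0, 0, -7],
  [0.002, -0.08, 0, 0, 0, -14],
  [0.003, -0.125, 0, 0, 0, -21],
  [0.004, -0.17, 0, 0, 0, -28],
  [0.005, -0.205, 0, 0, 0, -34.7],
])

```text
clock: 3.95
position: [0.514, -0.0231, 0.1978]
ee_rot: [[-0.888, -0.459, -0.003], [-0.459, 0.888, -0.001], [0.003, 0.001, -1.0]]
wrist_force: [-0.1, 0.1, -3.9]
width: 0.0419
grasp_force: 49.8
```

>>> apply_moves([
  [0, 0, 0, 0, 0, 0],
  [0, 0, 0, 0, 0, 0],
  [0, 0, 0, 0, 0, 0],
])

```text
clock: 4.25
position: [0.5155, -0.0187, 0.1987]
ee_rot: [[-0.889, -0.457, -0.002], [-0.457, 0.889, 0.001], [0.001, 0.002, -1.0]]
wrist_force: [0.3, 0.1, -2.3]
width: 0.0419
grasp_force: 49.8
```

>>> apply_moves([
  [0.016, -0.024, 0, 0, 0, 0],
  [0.032, -0.0475, 0.005, 0, 0, 0],
  [0.032, -0.0475, 0.015, 0, 0, 0],
  [0.032, -0.0475, 0.019, 0, 0, 0],
  [0.032, -0.0475, 0.019, 0, 0, 0],
])

```text
clock: 4.75
position: [0.5087, -0.0746, 0.1797]
ee_rot: [[-0.889, -0.459, -0.002], [-0.459, 0.889, 0.001], [0.001, 0.002, -1.0]]
wrist_force: [-0.0, 0.6, -4.2]
width: 0.0418
grasp_force: 49.8
```

>>> apply_moves([
  [0, 0, 0.002, 0, 0, 0],
  [0, 0, 0.004, 0, 0, 0],
  [0, 0, 0.006, 0, 0, 0],
  [0, 0, 0.007, 0, 0, 0],
  [0, 0, 0.007, 0, 0, 0],
])

```text
clock: 5.25
position: [0.5091, -0.0769, 0.1736]
ee_rot: [[-0.89, -0.456, -0.0], [-0.456, 0.89, 0.0], [0.0, 0.0, -1.0]]
wrist_force: [-0.0, -0.7, -3.3]
width: 0.0421
grasp_force: 49.8
```

Run:
```python
from h import *
st();cv2.imwrite('pics/s1.png',cv2.resize(env.capture('scene')[160:300,170:370,::-1],(800,560),interpolation=cv2.INTER_CUBIC));st()
```

```text
5.25 [ 0.5091 -0.0769  0.1736] [-0.03 -0.69 -3.25] 0.0421 49.8
5.3 [ 0.5092 -0.0769  0.1737] [ 0.46  0.51 -4.29] 0.0419 49.8
```

View pics/s1.png

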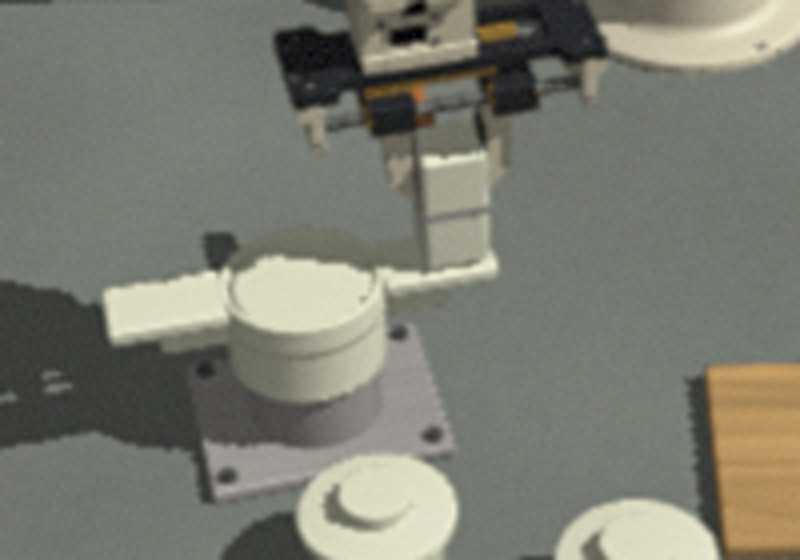

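The mallet is upright a few mm above the left ear, with its lower edge at crop pixel (455,265), and it is aligned with the ear. I'll lower it slowly until I feel contact.

>>> apply_moves([
  [0, 0, 0.0007, 0, 0, 0],
  [0, 0, 0.0015, 0, 0, 0],
  [0, 0, 0.0023, 0, 0, 0],
  [0, 0, 0.003, 0, 0, 0],
])

```text
clock: 5.7
position: [0.5092, -0.077, 0.1706]
ee_rot: [[-0.89, -0.456, -0.0], [-0.456, 0.89, 0.0], [0.0, 0.0, -1.0]]
wrist_force: [-1.0, 0.8, -4.0]
width: 0.0417
grasp_force: 49.8
```

>>> apply_moves([
  [0, 0, 0.0007, 0, 0, 0],
  [0, 0, 0.0013, 0, 0, 0],
  [0, 0, 0.002, 0, 0, 0],
])

```text
clock: 6.0
position: [0.5096, -0.0766, 0.1695]
ee_rot: [[-0.89, -0.456, 0.001], [-0.456, 0.89, 0.0], [-0.001, -0.0, -1.0]]
wrist_force: [-2.7, 1.9, 6.6]
width: 0.0419
grasp_force: 49.8
```

>>> apply_moves([
  [0, 0, 0.0004, 0, 0, 0],
  [0, 0, 0.0008, 0, 0, 0],
])

```text
clock: 6.2
position: [0.5096, -0.0765, 0.1689]
ee_rot: [[-0.89, -0.457, 0.001], [-0.457, 0.89, 0.0], [-0.001, -0.0, -1.0]]
wrist_force: [-3.2, 2.7, 6.7]
width: 0.0418
grasp_force: 49.8
```

>>> apply_moves([
  [0, 0, 0.0005, 0, 0, 0],
  [0, 0, 0.001, 0, 0, 0],
])

```text
clock: 6.4
position: [0.5096, -0.0762, 0.1681]
ee_rot: [[-0.89, -0.457, 0.001], [-0.457, 0.89, 0.0], [-0.001, -0.0, -1.0]]
wrist_force: [-4.3, 3.0, 10.2]
width: 0.0417
grasp_force: 49.8
```

>>> apply_moves([
  [0, 0, -0.025, 0, 0, 0],
  [0, -0.03, -0.035, 0, 0, 0],
  [0, -0.075, -0.035, 0, 0, 0],
  [0, -0.12, -0.035, 0, 0, 0],
  [-0.001, -0.165, -0.035, 0, 0, 0],
])

```text
clock: 6.9
position: [0.5857, -0.225, 0.2016]
ee_rot: [[-0.89, -0.457, -0.0], [-0.457, 0.89, -0.0], [0.0, -0.0, -1.0]]
wrist_force: [0.9, 0.6, -2.6]
width: 0.042
grasp_force: 49.8
```

>>> apply_moves([
  [0, -0.034, 0, 0, 0, 0],
  [0, -0.034, 0.015, 0, 0, 0],
  [0, -0.034, 0.025, 0, 0, 0],
  [0, -0.034, 0.025, 0, 0, 0],
])

```text
clock: 7.3
position: [0.5994, -0.2521, 0.1744]
ee_rot: [[-0.889, -0.457, -0.004], [-0.457, 0.889, 0.002], [0.002, 0.004, -1.0]]
wrist_force: [-0.3, 0.4, -4.2]
width: 0.042
grasp_force: 49.8
```

>>> apply_moves([
  [0, 0, 0.001, 0, 0, 0],
  [0, 0, 0.002, 0, 0, 0],
  [0, 0, 0.002, 0, 0, 0],
])

```text
clock: 7.6
position: [0.6011, -0.2527, 0.1754]
ee_rot: [[-0.889, -0.457, 0.0], [-0.457, 0.889, 0.0], [-0.0, -0.0, -1.0]]
wrist_force: [-0.6, 0.8, -2.8]
width: 0.0419
grasp_force: 49.8
```

>>> apply_moves([
  [0, 0, 0.0005, 0, 0, 0],
  [0, 0, 0.001, 0, 0, 0],
  [0, 0, 0.0015, 0, 0, 0],
])

```text
clock: 7.9
position: [0.601, -0.2536, 0.1736]
ee_rot: [[-0.89, -0.456, 0.0], [-0.456, 0.89, -0.0], [-0.0, -0.0, -1.0]]
wrist_force: [-0.4, -0.5, -3.6]
width: 0.0421
grasp_force: 49.8
```

>>> apply_moves([
  [0, 0, 0.0005, 0, 0, 0],
  [0, 0, 0.001, 0, 0, 0],
])

```text
clock: 8.1
position: [0.6012, -0.2535, 0.1731]
ee_rot: [[-0.89, -0.456, 0.001], [-0.456, 0.89, -0.0], [-0.0, -0.0, -1.0]]
wrist_force: [-1.9, 1.4, 2.3]
width: 0.0418
grasp_force: 49.8
```

Contact at TCP z 0.173.

>>> apply_moves([
  [0, 0, 0.0005, 0, 0, 0],
  [0, 0, 0.001, 0, 0, 0],
])

```text
clock: 8.3
position: [0.6013, -0.2536, 0.1722]
ee_rot: [[-0.89, -0.457, 0.001], [-0.457, 0.89, -0.0], [-0.001, -0.001, -1.0]]
wrist_force: [-2.5, 1.2, 3.7]
width: 0.0422
grasp_force: 49.8
```

>>> apply_moves([
  [0, 0, 0.0003, 0, 0, 0],
  [0, 0, 0.0006, 0, 0, 0],
])

```text
clock: 8.5
position: [0.6013, -0.2538, 0.1715]
ee_rot: [[-0.89, -0.456, 0.001], [-0.456, 0.89, -0.0], [-0.001, -0.001, -1.0]]
wrist_force: [-1.0, 0.1, 6.4]
width: 0.042
grasp_force: 49.8
```

>>> apply_moves([
  [0, 0, 0.0004, 0, 0, 0],
  [0, 0, 0.0008, 0, 0, 0],
])

```text
clock: 8.7
position: [0.6014, -0.2539, 0.1708]
ee_rot: [[-0.89, -0.456, 0.001], [-0.456, 0.89, -0.001], [-0.001, -0.001, -1.0]]
wrist_force: [-1.5, 0.6, 6.1]
width: 0.042
grasp_force: 49.8
```

>>> apply_moves([
  [0, 0, 0.0005, 0, 0, 0],
  [0, 0, 0.001, 0, 0, 0],
])

```text
clock: 8.9
position: [0.6016, -0.2541, 0.1701]
ee_rot: [[-0.89, -0.456, 0.002], [-0.456, 0.89, -0.001], [-0.001, -0.001, -1.0]]
wrist_force: [-2.2, 1.0, 8.2]
width: 0.0418
grasp_force: 49.8
```

>>> apply_moves([
  [0, 0, 0.0005, 0, 0, 0],
  [0, 0, 0.0008, 0, 0, 0],
])

```text
clock: 9.1
position: [0.6017, -0.2541, 0.1698]
ee_rot: [[-0.89, -0.456, 0.002], [-0.456, 0.89, -0.001], [-0.001, -0.002, -1.0]]
wrist_force: [-3.5, 0.4, 10.1]
width: 0.042
grasp_force: 49.8
```

>>> apply_moves([
  [0, 0, -0.025, 0, 0, 0],
  [0, 0.03, -0.035, 0, 0, 0],
  [0, 0.075, -0.035, 0, 0, 0],
  [0, 0.12, -0.035, 0, 0, 0],
  [0, 0.165, -0.035, 0, 0, 0],
])

```text
clock: 9.6
position: [0.5243, -0.1056, 0.2023]
ee_rot: [[-0.89, -0.456, -0.001], [-0.456, 0.89, 0.0], [0.001, 0.001, -1.0]]
wrist_force: [0.3, 0.4, -2.3]
width: 0.042
grasp_force: 49.8
```

>>> apply_moves([
  [0, 0.034, 0, 0, 0, 0],
  [0, 0.034, 0.015, 0, 0, 0],
  [0, 0.034, 0.027, 0, 0, 0],
  [0, 0.034, 0.03, 0, 0, 0],
])

```text
clock: 10.0
position: [0.5088, -0.0773, 0.1712]
ee_rot: [[-0.89, -0.456, -0.003], [-0.456, 0.89, 0.0], [0.003, 0.001, -1.0]]
wrist_force: [-1.2, -0.2, -3.3]
width: 0.0421
grasp_force: 49.8
```

>>> apply_moves([
  [0, 0, 0, 0, 0, 0],
  [0, 0, 0, 0, 0, 0],
  [0, 0, 0.001, 0, 0, 0],
])

```text
clock: 10.3
position: [0.5107, -0.0771, 0.1726]
ee_rot: [[-0.89, -0.455, 0.001], [-0.455, 0.89, -0.0], [-0.001, -0.0, -1.0]]
wrist_force: [1.0, 0.8, -3.8]
width: 0.0415
grasp_force: 49.8
```

>>> apply_moves([
  [0, 0, 0.0005, 0, 0, 0],
  [0, 0, 0.001, 0, 0, 0],
])

```text
clock: 10.5
position: [0.5103, -0.0767, 0.1714]
ee_rot: [[-0.89, -0.456, 0.0], [-0.456, 0.89, -0.0], [-0.0, -0.0, -1.0]]
wrist_force: [0.1, 0.2, -2.8]
width: 0.0418
grasp_force: 49.8
```

>>> apply_moves([
  [0, 0, 0.0005, 0, 0, 0],
  [0, 0, 0.001, 0, 0, 0],
])

```text
clock: 10.7
position: [0.5101, -0.0765, 0.1703]
ee_rot: [[-0.89, -0.456, 0.0], [-0.456, 0.89, -0.0], [-0.0, -0.0, -1.0]]
wrist_force: [0.2, 0.0, -2.5]
width: 0.0421
grasp_force: 49.8
```

>>> apply_moves([
  [0, 0, 0.0005, 0, 0, 0],
  [0, 0, 0.001, 0, 0, 0],
])

```text
clock: 10.9
position: [0.5104, -0.0764, 0.1697]
ee_rot: [[-0.89, -0.456, 0.001], [-0.456, 0.89, 0.0], [-0.001, -0.0, -1.0]]
wrist_force: [-0.4, 0.1, 2.5]
width: 0.0416
grasp_force: 49.8
```

>>> apply_moves([
  [0, 0, 0.0005, 0, 0, 0],
  [0, 0, 0.001, 0, 0, 0],
])

```text
clock: 11.1
position: [0.5104, -0.0761, 0.1689]
ee_rot: [[-0.89, -0.457, 0.001], [-0.457, 0.89, 0.0], [-0.001, -0.0, -1.0]]
wrist_force: [-2.5, 0.3, 4.5]
width: 0.0416
grasp_force: 49.8
```

>>> apply_moves([
  [0, 0, 0.0004, 0, 0, 0],
  [0, 0, 0.0008, 0, 0, 0],
])

```text
clock: 11.3
position: [0.5102, -0.076, 0.1677]
ee_rot: [[-0.89, -0.457, 0.0], [-0.457, 0.89, 0.0], [-0.0, 0.0, -1.0]]
wrist_force: [-2.1, 2.6, 5.0]
width: 0.0416
grasp_force: 49.8
```

>>> apply_moves([
  [0, 0, 0.0006, 0, 0, 0],
  [0, 0, 0.0011, 0, 0, 0],
])

```text
clock: 11.5
position: [0.5102, -0.0757, 0.1667]
ee_rot: [[-0.89, -0.457, 0.0], [-0.457, 0.89, 0.001], [-0.0, 0.001, -1.0]]
wrist_force: [-3.3, 4.1, 8.1]
width: 0.0422
grasp_force: 49.8
```

>>> apply_moves([
  [0, 0, 0.0004, 0, 0, 0],
  [0, 0, 0.0008, 0, 0, 0],
])

```text
clock: 11.7
position: [0.5101, -0.0755, 0.1659]
ee_rot: [[-0.889, -0.457, -0.0], [-0.457, 0.889, 0.001], [-0.0, 0.001, -1.0]]
wrist_force: [-4.6, 4.1, 8.0]
width: 0.0417
grasp_force: 49.8
```

>>> apply_moves([
  [0, 0, 0.0005, 0, 0, 0],
  [0, 0, 0.001, 0, 0, 0],
])

```text
clock: 11.9
position: [0.51, -0.0753, 0.165]
ee_rot: [[-0.889, -0.457, -0.0], [-0.457, 0.889, 0.001], [-0.0, 0.001, -1.0]]
wrist_force: [-3.2, 4.5, 8.6]
width: 0.0417
grasp_force: 49.8
```

>>> apply_moves([
  [0, 0, 0.0005, 0, 0, 0],
  [0, 0, 0.001, 0, 0, 0],
])

```text
clock: 12.1
position: [0.51, -0.075, 0.1641]
ee_rot: [[-0.889, -0.457, -0.0], [-0.457, 0.889, 0.001], [-0.0, 0.001, -1.0]]
wrist_force: [-5.3, 5.6, 10.9]
width: 0.0418
grasp_force: 49.8
```

>>> apply_moves([
  [0, 0, -0.028, 0, 0, 0],
  [0, -0.03, -0.042, 0, 0, 0],
  [0, -0.075, -0.042, 0, 0, 0],
  [0, -0.12, -0.042, 0, 0, 0],
  [0, -0.165, -0.042, 0, 0, 0],
])

```text
clock: 12.6
position: [0.5854, -0.2253, 0.2045]
ee_rot: [[-0.89, -0.457, -0.001], [-0.457, 0.89, -0.001], [0.001, -0.0, -1.0]]
wrist_force: [0.1, -0.2, -3.2]
width: 0.042
grasp_force: 49.8
```

>>> apply_moves([
  [0, -0.034, 0, 0, 0, 0],
  [0, -0.034, 0.015, 0, 0, 0],
  [0, -0.034, 0.028, 0, 0, 0],
  [0, -0.034, 0.03, 0, 0, 0],
  [0, -0.034, 0.03, 0, 0, 0],
])

```text
clock: 13.1
position: [0.6, -0.2517, 0.1742]
ee_rot: [[-0.889, -0.458, -0.003], [-0.458, 0.889, 0.002], [0.001, 0.003, -1.0]]
wrist_force: [0.3, 0.0, -4.0]
width: 0.0419
grasp_force: 49.8
```

>>> apply_moves([
  [0, 0, 0.0005, 0, 0, 0],
  [0, 0, 0.001, 0, 0, 0],
])

```text
clock: 13.3
position: [0.6013, -0.2527, 0.1752]
ee_rot: [[-0.889, -0.458, 0.001], [-0.458, 0.889, -0.0], [-0.001, -0.0, -1.0]]
wrist_force: [0.1, -0.2, -3.6]
width: 0.0422
grasp_force: 49.8
```

>>> apply_moves([
  [0, 0, 0.0005, 0, 0, 0],
  [0, 0, 0.001, 0, 0, 0],
])

```text
clock: 13.5
position: [0.601, -0.2534, 0.1739]
ee_rot: [[-0.89, -0.457, 0.001], [-0.457, 0.89, -0.0], [-0.0, -0.0, -1.0]]
wrist_force: [0.1, 0.2, -3.7]
width: 0.0416
grasp_force: 49.8
```

>>> apply_moves([
  [0, 0, 0.0007, 0, 0, 0],
  [0, 0, 0.0014, 0, 0, 0],
  [0, 0, 0.002, 0, 0, 0],
])

```text
clock: 13.8
position: [0.6011, -0.2535, 0.172]
ee_rot: [[-0.89, -0.456, 0.0], [-0.456, 0.89, 0.0], [-0.0, -0.0, -1.0]]
wrist_force: [-1.7, 0.7, 1.6]
width: 0.0418
grasp_force: 49.8
```

>>> apply_moves([
  [0, 0, 0.0005, 0, 0, 0],
  [0, 0, 0.001, 0, 0, 0],
])

```text
clock: 14.0
position: [0.6012, -0.2536, 0.1714]
ee_rot: [[-0.89, -0.456, 0.001], [-0.456, 0.89, -0.0], [-0.001, -0.001, -1.0]]
wrist_force: [-2.1, 1.0, 3.0]
width: 0.0418
grasp_force: 49.8
```

>>> apply_moves([
  [0, 0, 0.0005, 0, 0, 0],
  [0, 0, 0.001, 0, 0, 0],
])

```text
clock: 14.2
position: [0.6013, -0.2538, 0.1701]
ee_rot: [[-0.89, -0.456, 0.001], [-0.456, 0.89, -0.001], [-0.001, -0.001, -1.0]]
wrist_force: [-1.6, 0.1, 4.1]
width: 0.0416
grasp_force: 49.8
```

>>> apply_moves([
  [0, 0, 0.0003, 0, 0, 0],
  [0, 0, 0.0006, 0, 0, 0],
])

```text
clock: 14.4
position: [0.6013, -0.254, 0.1693]
ee_rot: [[-0.89, -0.456, 0.001], [-0.456, 0.89, -0.001], [-0.001, -0.001, -1.0]]
wrist_force: [-0.6, -0.4, 4.2]
width: 0.0417
grasp_force: 49.8
```

Sliding freely at about 8 N.

>>> apply_moves([
  [0, 0, 0.0006, 0, 0, 0],
  [0, 0, 0.0012, 0, 0, 0],
])

```text
clock: 14.6
position: [0.6015, -0.2542, 0.1682]
ee_rot: [[-0.89, -0.456, 0.001], [-0.456, 0.89, -0.001], [-0.001, -0.001, -1.0]]
wrist_force: [-0.3, -0.7, 5.1]
width: 0.0418
grasp_force: 49.8
```

>>> apply_moves([
  [0, 0, 0.0006, 0, 0, 0],
  [0, 0, 0.0012, 0, 0, 0],
])

```text
clock: 14.8
position: [0.6015, -0.2544, 0.1672]
ee_rot: [[-0.89, -0.456, 0.002], [-0.456, 0.89, -0.001], [-0.001, -0.002, -1.0]]
wrist_force: [-0.7, -0.9, 6.2]
width: 0.042
grasp_force: 49.8
```

>>> apply_moves([
  [0, 0, 0.0005, 0, 0, 0],
  [0, 0, 0.001, 0, 0, 0],
  [0, 0, 0.0015, 0, 0, 0],
])

```text
clock: 15.1
position: [0.6016, -0.2546, 0.1659]
ee_rot: [[-0.89, -0.456, 0.002], [-0.456, 0.89, -0.001], [-0.001, -0.002, -1.0]]
wrist_force: [-0.5, -2.9, 6.7]
width: 0.0419
grasp_force: 49.8
```

>>> apply_moves([
  [0, 0, 0.0005, 0, 0, 0],
  [0, 0, 0.001, 0, 0, 0],
  [0, 0, 0.0015, 0, 0, 0],
])

```text
clock: 15.4
position: [0.6017, -0.2549, 0.1645]
ee_rot: [[-0.89, -0.456, 0.002], [-0.456, 0.89, -0.002], [-0.001, -0.003, -1.0]]
wrist_force: [0.2, -2.3, 6.4]
width: 0.0417
grasp_force: 49.8
```

>>> apply_moves([
  [0, 0, 0.0005, 0, 0, 0],
  [0, 0, 0.001, 0, 0, 0],
  [0, 0, 0.0015, 0, 0, 0],
])

```text
clock: 15.7
position: [0.6019, -0.2551, 0.1631]
ee_rot: [[-0.89, -0.456, 0.003], [-0.456, 0.89, -0.002], [-0.001, -0.003, -1.0]]
wrist_force: [0.5, -1.5, 6.1]
width: 0.0421
grasp_force: 49.8
```

>>> apply_moves([
  [0, 0, 0.0005, 0, 0, 0],
  [0, 0, 0.001, 0, 0, 0],
  [0, 0, 0.0016, 0, 0, 0],
])

```text
clock: 16.0
position: [0.602, -0.2554, 0.1616]
ee_rot: [[-0.89, -0.456, 0.003], [-0.456, 0.89, -0.002], [-0.001, -0.004, -1.0]]
wrist_force: [0.6, -2.6, 7.2]
width: 0.0419
grasp_force: 49.8
```

>>> apply_moves([
  [0, 0, 0.0005, 0, 0, 0],
  [0, 0, 0.001, 0, 0, 0],
  [0, 0, 0.0015, 0, 0, 0],
])

```text
clock: 16.3
position: [0.6022, -0.2555, 0.1608]
ee_rot: [[-0.89, -0.455, 0.003], [-0.456, 0.89, -0.003], [-0.002, -0.004, -1.0]]
wrist_force: [-0.5, -2.6, 11.0]
width: 0.0416
grasp_force: 49.8
```

>>> apply_moves([
  [0, 0, -0.028, 0, 0, 0],
  [0, 0.03, -0.045, 0, 0, 0],
  [0, 0.075, -0.045, 0, 0, 0],
  [0, 0.12, -0.045, 0, 0, 0],
  [0, 0.165, -0.045, 0, 0, 0],
])

```text
clock: 16.8
position: [0.5236, -0.1051, 0.2024]
ee_rot: [[-0.89, -0.456, -0.002], [-0.456, 0.89, 0.001], [0.002, 0.002, -1.0]]
wrist_force: [0.4, 0.8, -3.4]
width: 0.0419
grasp_force: 49.8
```

>>> apply_moves([
  [0, 0.034, 0, 0, 0, 0],
  [0, 0.034, 0.015, 0, 0, 0],
  [0, 0.034, 0.03, 0, 0, 0],
  [0, 0.034, 0.034, 0, 0, 0],
  [0, 0.034, 0.034, 0, 0, 0],
])

```text
clock: 17.3
position: [0.5091, -0.0759, 0.1688]
ee_rot: [[-0.89, -0.457, -0.003], [-0.457, 0.89, 0.001], [0.002, 0.002, -1.0]]
wrist_force: [-0.5, 0.2, -4.7]
width: 0.042
grasp_force: 49.8
```

>>> apply_moves([
  [0, 0, 0, 0, 0, 0],
  [0, 0, 0.0005, 0, 0, 0],
  [0, 0, 0.001, 0, 0, 0],
  [0, 0, 0.0015, 0, 0, 0],
])

```text
clock: 17.7
position: [0.5102, -0.0768, 0.1686]
ee_rot: [[-0.89, -0.456, 0.0], [-0.456, 0.89, -0.0], [-0.0, -0.0, -1.0]]
wrist_force: [0.1, 0.1, -3.3]
width: 0.0416
grasp_force: 49.8
```

>>> apply_moves([
  [0, 0, 0.0005, 0, 0, 0],
  [0, 0, 0.001, 0, 0, 0],
  [0, 0, 0.0015, 0, 0, 0],
])

```text
clock: 18.0
position: [0.5107, -0.0764, 0.1677]
ee_rot: [[-0.89, -0.456, 0.001], [-0.456, 0.89, -0.0], [-0.001, -0.001, -1.0]]
wrist_force: [-0.4, 0.6, 4.4]
width: 0.0417
grasp_force: 49.8
```

>>> apply_moves([
  [0, 0, 0.0005, 0, 0, 0],
  [0, 0, 0.001, 0, 0, 0],
  [0, 0, 0.0015, 0, 0, 0],
  [0, 0, 0.002, 0, 0, 0],
])

```text
clock: 18.4
position: [0.5102, -0.0761, 0.165]
ee_rot: [[-0.89, -0.457, 0.0], [-0.457, 0.89, 0.0], [-0.0, 0.0, -1.0]]
wrist_force: [-1.8, 1.0, 5.0]
width: 0.0422
grasp_force: 49.8
```

>>> apply_moves([
  [0, 0, 0.0006, 0, 0, 0],
  [0, 0, 0.0012, 0, 0, 0],
  [0, 0, 0.0018, 0, 0, 0],
  [0, 0, 0.0024, 0, 0, 0],
])

```text
clock: 18.8
position: [0.5098, -0.0758, 0.1623]
ee_rot: [[-0.89, -0.457, -0.001], [-0.457, 0.89, 0.001], [0.0, 0.001, -1.0]]
wrist_force: [-2.4, 4.6, 5.7]
width: 0.042
grasp_force: 49.8
```

>>> apply_moves([
  [0, 0, 0.0006, 0, 0, 0],
  [0, 0, 0.0012, 0, 0, 0],
  [0, 0, 0.0017, 0, 0, 0],
])

```text
clock: 19.1
position: [0.5096, -0.0756, 0.1606]
ee_rot: [[-0.89, -0.457, -0.001], [-0.457, 0.89, 0.001], [0.0, 0.001, -1.0]]
wrist_force: [-3.0, 4.9, 4.8]
width: 0.0421
grasp_force: 49.8
```

>>> apply_moves([
  [0, 0, 0.0006, 0, 0, 0],
  [0, 0, 0.0012, 0, 0, 0],
  [0, 0, 0.0018, 0, 0, 0],
])

```text
clock: 19.4
position: [0.5097, -0.0752, 0.1591]
ee_rot: [[-0.889, -0.457, -0.001], [-0.457, 0.889, 0.001], [0.0, 0.002, -1.0]]
wrist_force: [-3.7, 6.1, 7.6]
width: 0.042
grasp_force: 49.8
```

>>> apply_moves([
  [0, 0.0005, 0.0005, 0, 0, 0],
  [0, 0.001, 0.001, 0, 0, 0],
  [0, 0.001, 0.0015, 0, 0, 0],
])

```text
clock: 19.7
position: [0.5095, -0.0749, 0.1577]
ee_rot: [[-0.889, -0.457, -0.0], [-0.457, 0.889, 0.001], [-0.0, 0.001, -1.0]]
wrist_force: [-3.4, 5.2, 7.1]
width: 0.0418
grasp_force: 49.8
```

>>> apply_moves([
  [0, 0.0005, 0.0006, 0, 0, 0],
  [0, 0.001, 0.0012, 0, 0, 0],
  [0, 0.001, 0.0017, 0, 0, 0],
])

```text
clock: 20.0
position: [0.5093, -0.0745, 0.1561]
ee_rot: [[-0.89, -0.457, 0.0], [-0.457, 0.89, -0.0], [-0.0, -0.0, -1.0]]
wrist_force: [-3.0, 4.3, 6.3]
width: 0.042
grasp_force: 49.8
```

>>> apply_moves([
  [0, 0.0005, 0.0006, 0, 0, 0],
  [0, 0.001, 0.0012, 0, 0, 0],
  [0, 0.001, 0.0018, 0, 0, 0],
])

```text
clock: 20.3
position: [0.5091, -0.0741, 0.1544]
ee_rot: [[-0.89, -0.457, 0.001], [-0.457, 0.89, -0.001], [-0.001, -0.001, -1.0]]
wrist_force: [-3.0, 2.4, 7.3]
width: 0.0421
grasp_force: 49.8
```

>>> apply_moves([
  [0, 0, -0.03, 0, 0, 0],
  [0, -0.03, -0.05, 0, 0, 0],
  [0, -0.075, -0.05, 0, 0, 0],
  [0, -0.12, -0.05, 0, 0, 0],
  [0, -0.165, -0.05, 0, 0, 0],
])

```text
clock: 20.8
position: [0.5839, -0.2235, 0.203]
ee_rot: [[-0.89, -0.456, -0.001], [-0.456, 0.89, -0.002], [0.002, -0.001, -1.0]]
wrist_force: [0.7, 0.6, -2.6]
width: 0.0421
grasp_force: 49.8
```

>>> apply_moves([
  [0, -0.0375, 0, 0, 0, 0],
  [0, -0.0375, 0.015, 0, 0, 0],
  [0, -0.0375, 0.031, 0, 0, 0],
  [0, -0.0375, 0.0345, 0, 0, 0],
  [0, -0.0375, 0.0345, 0, 0, 0],
])

```text
clock: 21.3
position: [0.6, -0.2527, 0.1679]
ee_rot: [[-0.889, -0.458, -0.003], [-0.458, 0.889, 0.001], [0.002, 0.002, -1.0]]
wrist_force: [0.4, 0.3, -2.8]
width: 0.0419
grasp_force: 49.8
```

>>> apply_moves([
  [0, 0, 0, 0, 0, 0],
  [0, 0, 0.0005, 0, 0, 0],
  [0, 0, 0.001, 0, 0, 0],
  [0, 0, 0.0015, 0, 0, 0],
])

```text
clock: 21.7
position: [0.6013, -0.2538, 0.1685]
ee_rot: [[-0.89, -0.457, 0.001], [-0.457, 0.89, -0.0], [-0.0, -0.001, -1.0]]
wrist_force: [1.1, -0.8, -4.2]
width: 0.0418
grasp_force: 49.8
```

>>> apply_moves([
  [0, 0, 0.0005, 0, 0, 0],
  [0, 0, 0.001, 0, 0, 0],
  [0, 0, 0.0015, 0, 0, 0],
  [0, 0, 0.002, 0, 0, 0],
])

```text
clock: 22.1
position: [0.6012, -0.254, 0.1661]
ee_rot: [[-0.89, -0.456, 0.0], [-0.456, 0.89, 0.0], [-0.0, 0.0, -1.0]]
wrist_force: [-0.1, 0.3, -0.8]
width: 0.042
grasp_force: 49.8
```

>>> apply_moves([
  [0, 0, 0.0006, 0, 0, 0],
  [0, 0, 0.0012, 0, 0, 0],
  [0, 0, 0.0018, 0, 0, 0],
  [0, 0, 0.0024, 0, 0, 0],
])

```text
clock: 22.5
position: [0.6015, -0.2542, 0.1643]
ee_rot: [[-0.89, -0.456, 0.001], [-0.456, 0.89, -0.001], [-0.001, -0.001, -1.0]]
wrist_force: [-1.7, 0.5, 4.1]
width: 0.0418
grasp_force: 49.8
```

>>> apply_moves([
  [0, 0, 0.0006, 0, 0, 0],
  [0, 0, 0.0012, 0, 0, 0],
  [0, 0, 0.0018, 0, 0, 0],
  [0, 0, 0.0024, 0, 0, 0],
])

```text
clock: 22.9
position: [0.6016, -0.2547, 0.1615]
ee_rot: [[-0.89, -0.456, 0.001], [-0.456, 0.89, -0.001], [-0.001, -0.001, -1.0]]
wrist_force: [0.3, -1.3, 4.2]
width: 0.0416
grasp_force: 49.8
```

>>> apply_moves([
  [0, 0, 0.0006, 0, 0, 0],
  [0, 0, 0.0012, 0, 0, 0],
  [0, 0, 0.0018, 0, 0, 0],
  [0, 0, 0.0024, 0, 0, 0],
])

```text
clock: 23.3
position: [0.6018, -0.2551, 0.1594]
ee_rot: [[-0.89, -0.456, 0.002], [-0.456, 0.89, -0.001], [-0.001, -0.002, -1.0]]
wrist_force: [0.2, -3.5, 6.7]
width: 0.0418
grasp_force: 49.8
```

>>> apply_moves([
  [0, -0.0005, 0.0006, 0, 0, 0],
  [0, -0.001, 0.0012, 0, 0, 0],
  [0, -0.001, 0.0018, 0, 0, 0],
])

```text
clock: 23.6
position: [0.602, -0.2555, 0.1576]
ee_rot: [[-0.89, -0.456, 0.001], [-0.456, 0.89, -0.001], [-0.001, -0.001, -1.0]]
wrist_force: [0.9, -2.6, 7.2]
width: 0.0421
grasp_force: 49.8
```

>>> apply_moves([
  [0, -0.0005, 0.0006, 0, 0, 0],
  [0, -0.001, 0.0012, 0, 0, 0],
  [0, -0.001, 0.0018, 0, 0, 0],
])

```text
clock: 23.9
position: [0.6023, -0.256, 0.1557]
ee_rot: [[-0.89, -0.456, 0.001], [-0.456, 0.89, -0.0], [-0.0, -0.0, -1.0]]
wrist_force: [0.2, -2.2, 6.0]
width: 0.0421
grasp_force: 49.8
```

>>> apply_moves([
  [0, -0.0005, 0.0006, 0, 0, 0],
  [0, -0.001, 0.0012, 0, 0, 0],
  [0, -0.001, 0.0019, 0, 0, 0],
])

```text
clock: 24.2
position: [0.6025, -0.2564, 0.1536]
ee_rot: [[-0.89, -0.456, 0.0], [-0.456, 0.89, 0.0], [-0.0, 0.0, -1.0]]
wrist_force: [-0.7, -2.1, 6.4]
width: 0.0416
grasp_force: 49.8
```

>>> apply_moves([
  [0, -0.0005, 0.0006, 0, 0, 0],
  [0, -0.001, 0.0012, 0, 0, 0],
  [0, -0.001, 0.0018, 0, 0, 0],
])

```text
clock: 24.5
position: [0.6029, -0.2568, 0.152]
ee_rot: [[-0.89, -0.457, -0.0], [-0.457, 0.89, 0.001], [-0.0, 0.001, -1.0]]
wrist_force: [-2.4, 0.4, 10.8]
width: 0.0418
grasp_force: 49.8
```

>>> apply_moves([
  [0, 0, -0.03, 0, 0, 0],
  [0, 0.03, -0.05, 0, 0, 0],
  [0, 0.075, -0.05, 0, 0, 0],
  [0, 0.12, -0.05, 0, 0, 0],
  [0, 0.165, -0.05, 0, 0, 0],
])

```text
clock: 25.0
position: [0.5247, -0.1081, 0.1996]
ee_rot: [[-0.89, -0.456, -0.005], [-0.457, 0.89, 0.002], [0.003, 0.004, -1.0]]
wrist_force: [0.7, 0.6, -3.4]
width: 0.0416
grasp_force: 49.8
```

>>> apply_moves([
  [0, 0.038, 0, 0, 0, 0],
  [0, 0.038, 0.015, 0, 0, 0],
  [0, 0.038, 0.034, 0, 0, 0],
  [0, 0.038, 0.038, 0, 0, 0],
  [0, 0.038, 0.038, 0, 0, 0],
])

```text
clock: 25.5
position: [0.5084, -0.0762, 0.1618]
ee_rot: [[-0.89, -0.457, -0.005], [-0.457, 0.89, 0.001], [0.004, 0.003, -1.0]]
wrist_force: [0.8, 0.2, -3.9]
width: 0.0418
grasp_force: 49.8
```

>>> apply_moves([
  [0, 0, 0, 0, 0, 0],
  [0, 0, 0.0005, 0, 0, 0],
  [0, 0, 0.001, 0, 0, 0],
  [0, 0, 0.0015, 0, 0, 0],
])

```text
clock: 25.9
position: [0.5106, -0.0771, 0.1624]
ee_rot: [[-0.89, -0.456, 0.001], [-0.456, 0.89, -0.0], [-0.001, -0.0, -1.0]]
wrist_force: [-0.3, -0.2, -3.6]
width: 0.042
grasp_force: 49.8
```

>>> apply_moves([
  [0, 0, 0.0005, 0, 0, 0],
  [0, 0, 0.001, 0, 0, 0],
  [0, 0, 0.0015, 0, 0, 0],
  [0, 0, 0.002, 0, 0, 0],
])

```text
clock: 26.3
position: [0.5104, -0.0769, 0.1601]
ee_rot: [[-0.89, -0.456, 0.0], [-0.456, 0.89, 0.0], [-0.0, -0.0, -1.0]]
wrist_force: [-1.1, 0.2, 0.5]
width: 0.042
grasp_force: 49.8
```

>>> apply_moves([
  [0, 0, 0.0006, 0, 0, 0],
  [0, 0, 0.0012, 0, 0, 0],
  [0, 0, 0.0018, 0, 0, 0],
  [0, 0, 0.0024, 0, 0, 0],
])

```text
clock: 26.7
position: [0.5105, -0.0765, 0.158]
ee_rot: [[-0.89, -0.457, 0.0], [-0.457, 0.89, 0.0], [-0.001, 0.0, -1.0]]
wrist_force: [-1.7, 2.3, 4.3]
width: 0.0422
grasp_force: 49.8
```

>>> apply_moves([
  [0, 0.0002, 0.0006, 0, 0, 0],
  [0, 0.0005, 0.0012, 0, 0, 0],
  [0, 0.0008, 0.0018, 0, 0, 0],
  [0, 0.001, 0.0024, 0, 0, 0],
])

```text
clock: 27.1
position: [0.5101, -0.0762, 0.1552]
ee_rot: [[-0.89, -0.456, 0.0], [-0.456, 0.89, -0.0], [-0.0, -0.0, -1.0]]
wrist_force: [-0.6, 1.1, 4.4]
width: 0.0418
grasp_force: 49.8
```

>>> apply_moves([
  [0, 0.0002, 0.0006, 0, 0, 0],
  [0, 0.0005, 0.0012, 0, 0, 0],
  [0, 0.0008, 0.0018, 0, 0, 0],
  [0, 0.001, 0.0024, 0, 0, 0],
])

```text
clock: 27.5
position: [0.5098, -0.0757, 0.1529]
ee_rot: [[-0.89, -0.456, 0.001], [-0.456, 0.89, -0.001], [-0.0, -0.001, -1.0]]
wrist_force: [0.0, -0.6, 4.9]
width: 0.0421
grasp_force: 49.8
```

>>> apply_moves([
  [0, 0.0002, 0.0006, 0, 0, 0],
  [0, 0.0005, 0.0012, 0, 0, 0],
  [0, 0.0005, 0.0018, 0, 0, 0],
])

```text
clock: 27.8
position: [0.5096, -0.0755, 0.1512]
ee_rot: [[-0.89, -0.456, 0.001], [-0.456, 0.89, -0.001], [-0.001, -0.001, -1.0]]
wrist_force: [1.5, -2.7, 3.7]
width: 0.0416
grasp_force: 49.8
```

>>> apply_moves([
  [0, 0, -0.03, 0, 0, 0],
  [0, -0.03, -0.05, 0, 0, 0],
  [0, -0.075, -0.05, 0, 0, 0],
  [0, -0.12, -0.05, 0, 0, 0],
  [0, -0.165, -0.05, 0, 0, 0],
])

```text
clock: 28.3
position: [0.5837, -0.2219, 0.1994]
ee_rot: [[-0.889, -0.457, -0.003], [-0.457, 0.889, 0.002], [0.002, 0.003, -1.0]]
wrist_force: [0.5, 0.1, -3.5]
width: 0.0418
grasp_force: 49.8
```

>>> apply_moves([
  [0, -0.036, 0, 0, 0, 0],
  [0, -0.036, 0.02, 0, 0, 0],
  [0, -0.036, 0.038, 0, 0, 0],
  [0, -0.036, 0.0425, 0, 0, 0],
  [0, -0.036, 0.0425, 0, 0, 0],
])

```text
clock: 28.8
position: [0.5993, -0.2523, 0.1564]
ee_rot: [[-0.889, -0.457, -0.004], [-0.457, 0.889, 0.002], [0.003, 0.004, -1.0]]
wrist_force: [-0.4, -0.3, -2.9]
width: 0.0418
grasp_force: 49.8
```

>>> apply_moves([
  [0, 0, 0, 0, 0, 0],
  [0, 0, 0.0005, 0, 0, 0],
  [0, 0, 0.001, 0, 0, 0],
  [0, 0, 0.0015, 0, 0, 0],
])

```text
clock: 29.2
position: [0.6012, -0.2536, 0.1576]
ee_rot: [[-0.89, -0.457, 0.001], [-0.457, 0.89, -0.0], [-0.001, -0.001, -1.0]]
wrist_force: [-0.2, 0.1, -4.1]
width: 0.0422
grasp_force: 49.8
```

>>> apply_moves([
  [0, 0, 0.0005, 0, 0, 0],
  [0, 0, 0.001, 0, 0, 0],
  [0, 0, 0.0015, 0, 0, 0],
  [0, 0, 0.002, 0, 0, 0],
])

```text
clock: 29.6
position: [0.6009, -0.2536, 0.1549]
ee_rot: [[-0.89, -0.456, -0.0], [-0.456, 0.89, 0.0], [0.0, 0.0, -1.0]]
wrist_force: [0.2, -0.2, -2.9]
width: 0.0419
grasp_force: 49.8
```

>>> apply_moves([
  [0, 0, 0.0006, 0, 0, 0],
  [0, 0, 0.0012, 0, 0, 0],
  [0, 0, 0.0018, 0, 0, 0],
  [0, 0, 0.0024, 0, 0, 0],
])

```text
clock: 30.0
position: [0.6013, -0.2535, 0.1538]
ee_rot: [[-0.89, -0.456, 0.001], [-0.456, 0.89, -0.0], [-0.001, -0.001, -1.0]]
wrist_force: [-2.2, 1.3, 5.2]
width: 0.0417
grasp_force: 49.8
```

>>> apply_moves([
  [0, 0, 0.0006, 0, 0, 0],
  [0, 0, 0.0012, 0, 0, 0],
  [0, 0, 0.0018, 0, 0, 0],
  [0, 0, 0.0024, 0, 0, 0],
])

```text
clock: 30.4
position: [0.6015, -0.2539, 0.1517]
ee_rot: [[-0.89, -0.456, 0.001], [-0.456, 0.89, -0.001], [-0.001, -0.001, -1.0]]
wrist_force: [-2.4, 0.1, 5.6]
width: 0.0418
grasp_force: 49.8
```

>>> apply_moves([
  [0, 0, 0.0006, 0, 0, 0],
  [0, 0, 0.0012, 0, 0, 0],
  [0, 0, 0.0018, 0, 0, 0],
  [0, 0, 0.0024, 0, 0, 0],
])

```text
clock: 30.8
position: [0.6017, -0.2543, 0.1495]
ee_rot: [[-0.89, -0.456, 0.002], [-0.456, 0.89, -0.001], [-0.001, -0.002, -1.0]]
wrist_force: [-1.7, -0.7, 6.2]
width: 0.0415
grasp_force: 49.8
```

>>> apply_moves([
  [0, 0, -0.03, 0, 0, 0],
  [0, 0, -0.06, 0, 0, 0],
  [-0.007, 0.02, -0.065, 0, 0, 0],
  [-0.021, 0.061, -0.065, 0, 0, 0],
  [-0.035, 0.102, -0.065, 0, 0, 0],
])

```text
clock: 31.3
position: [0.5849, -0.1459, 0.2124]
ee_rot: [[-0.891, -0.454, 0.0], [-0.454, 0.891, 0.0], [-0.0, -0.0, -1.0]]
wrist_force: [1.6, 1.2, -3.4]
width: 0.0423
grasp_force: 49.8
```

>>> apply_moves([
  [-0.014, 0.041, 0, 0, 0, 0],
  [-0.028, 0.082, 0, 0, 0, 0],
  [-0.042, 0.123, 0, 0, 0, 0],
  [-0.056, 0.164, 0, 0, 0, 0],
  [-0.07, 0.205, 0, 0, 0, 0],
])

```text
clock: 31.8
position: [0.553, 0.0698, 0.2123]
ee_rot: [[-0.89, -0.457, -0.0], [-0.457, 0.89, 0.0], [0.0, 0.0, -1.0]]
wrist_force: [1.7, 0.8, -4.3]
width: 0.042
grasp_force: 49.8
```

>>> apply_moves([
  [-0.013, 0.037, 0, 0, 0, 7],
  [-0.026, 0.074, 0, 0, 0, 14],
  [-0.039, 0.11, 0, 0, 0, 21],
  [-0.039, 0.11, 0, 0, 0, 28],
  [-0.039, 0.11, 0, 0, 0, 34.7],
])

```text
clock: 32.3
position: [0.5372, 0.186, 0.2121]
ee_rot: [[-0.991, 0.132, -0.001], [0.132, 0.991, 0.001], [0.001, 0.0, -1.0]]
wrist_force: [0.5, 0.2, -3.9]
width: 0.0418
grasp_force: 49.8
```

>>> apply_moves([
  [0, 0, 0, 0, 0, 0],
  [0, 0, 0, 0, 0, 0],
  [0, 0, 0, 0, 0, 0],
])

```text
clock: 32.6
position: [0.5385, 0.183, 0.2126]
ee_rot: [[-0.992, 0.129, -0.0], [0.129, 0.992, -0.0], [0.0, -0.0, -1.0]]
wrist_force: [-0.3, -0.3, -3.9]
width: 0.0421
grasp_force: 49.8
```

Run:
```python
from h import *
a=env.capture('top')[:,:,::-1];b=env.capture('scene')[:,:,::-1]
cv2.imwrite('pics/chk.png',np.hstack([cv2.resize(a[180:320,220:420],(400,280)),cv2.resize(b[200:290,180:310],(400,280),interpolation=cv2.INTER_CUBIC)]))
s=st();print(s['ee_rot'].round(3))
```

```text
32.7 [0.5387 0.1829 0.2127] [ 0.87  0.5  -2.77] 0.0419 49.8
[[-0.991  0.131 -0.   ]
 [ 0.131  0.991  0.   ]
 [ 0.     0.    -1.   ]]
```

View pics/chk.png

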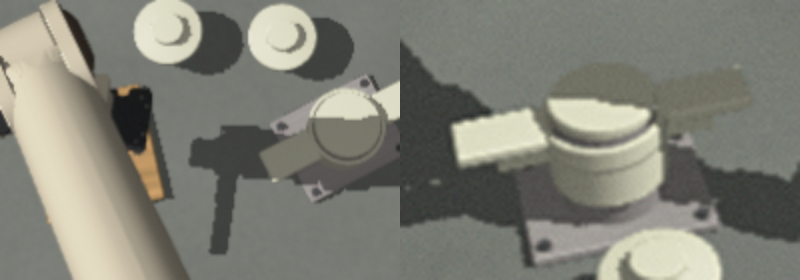

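The check picture shows the white head standing proud of the ring, with a dark band of post visible beneath it at about (600,135). The moulds haven't moved. Next I'll lower the mallet onto the board.

>>> apply_moves([
  [0, 0, 0.03, 0, 0, 0],
  [0, 0, 0.07, 0, 0, 0],
  [0, 0, 0.11, 0, 0, 0],
  [0, 0, 0.135, 0, 0, 0],
  [0, 0, 0.142, 0, 0, 0],
])

```text
clock: 33.2
position: [0.5363, 0.1819, 0.0676]
ee_rot: [[-0.991, 0.131, -0.006], [0.131, 0.991, -0.002], [0.005, -0.003, -1.0]]
wrist_force: [-0.0, 0.1, -2.9]
width: 0.042
grasp_force: 49.8
```

>>> apply_moves([
  [0, 0, 0, 0, 0, 0],
  [0, 0, 0, 0, 0, 0],
  [0, 0, 0.001, 0, 0, 0],
  [0, 0, 0.002, 0, 0, 0],
  [0, 0, 0.003, 0, 0, 0],
])

```text
clock: 33.7
position: [0.5394, 0.1834, 0.0688]
ee_rot: [[-0.991, 0.131, 0.002], [0.131, 0.991, 0.001], [-0.002, 0.001, -1.0]]
wrist_force: [-0.3, -0.0, -4.0]
width: 0.042
grasp_force: 49.8
```

>>> apply_moves([
  [0, 0, 0.001, 0, 0, 0],
  [0, 0, 0.002, 0, 0, 0],
])

```text
clock: 33.9
position: [0.5388, 0.1832, 0.0659]
ee_rot: [[-0.991, 0.131, 0.0], [0.131, 0.991, 0.0], [-0.0, 0.0, -1.0]]
wrist_force: [-1.0, 0.4, -3.7]
width: 0.0424
grasp_force: 49.8
```

>>> apply_moves([
  [0, 0, 0.0007, 0, 0, 0],
  [0, 0, 0.0013, 0, 0, 0],
  [0, 0, 0.0013, 0, 0, 0],
  [0, 0, 0.0013, 0, 0, 0],
])

```text
clock: 34.3
position: [0.5387, 0.1832, 0.0647]
ee_rot: [[-0.991, 0.131, 0.0], [0.131, 0.991, -0.0], [-0.0, -0.0, -1.0]]
wrist_force: [-0.7, 0.7, -0.2]
width: 0.0419
grasp_force: 49.8
```

>>> apply_moves([
  [0, 0, 0, 0, 0, 0],
  [0, 0, 0, 0, 0, 0],
  [0, 0, 0, 0, 0, 0],
  [0, 0, 0, 0, 0, 0],
  [0, 0, 0, 0, 0, 0],
], hand=1)

```text
clock: 34.8
position: [0.5388, 0.1833, 0.0646]
ee_rot: [[-0.991, 0.131, 0.0], [0.131, 0.991, 0.0], [-0.0, 0.0, -1.0]]
wrist_force: [0.6, 0.8, -0.6]
width: 0.0772
grasp_force: 0.0
```

>>> apply_moves([
  [0, 0, 0, 0, 0, 0],
  [0, 0, 0, 0, 0, 0],
  [0, 0, -0.01, 0, 0, 0],
  [0, 0, -0.03, 0, 0, 0],
  [0, 0, -0.06, 0, 0, 0],
])

```text
clock: 35.3
position: [0.5374, 0.1827, 0.1243]
ee_rot: [[-0.991, 0.131, -0.003], [0.131, 0.991, -0.001], [0.003, -0.001, -1.0]]
wrist_force: [-0.0, -0.6, -0.1]
width: 0.0918
grasp_force: 0.0
```

>>> apply_moves([
  [0, 0, -0.035, 0, 0, 0],
  [0, 0, -0.07, 0, 0, 0],
  [0, 0, -0.1, 0, 0, 0],
  [0, 0, -0.11, 0, 0, 0],
  [0, 0, -0.11, 0, 0, 0],
])

```text
clock: 35.8
position: [0.5398, 0.1836, 0.2366]
ee_rot: [[-0.991, 0.131, 0.004], [0.131, 0.991, 0.001], [-0.004, 0.002, -1.0]]
wrist_force: [0.4, 0.0, -0.5]
width: 0.0918
grasp_force: 0.0
```

Run:
```python
from h import *
st();w=env.capture('wrist')[:,:,::-1];b=env.capture('scene')[:,:,::-1]
cv2.imwrite('pics/fin.png',np.hstack([cv2.resize(w,(400,300)),cv2.resize(b[180:300,180:430][:, :250],(400,300))]));st()
```

```text
35.8 [0.5398 0.1836 0.2366] [ 0.43  0.04 -0.5 ] 0.0918 0.0
35.9 [0.538  0.1829 0.2336] [ 1.1  -0.5   0.01] 0.0917 0.0
```

View pics/fin.png

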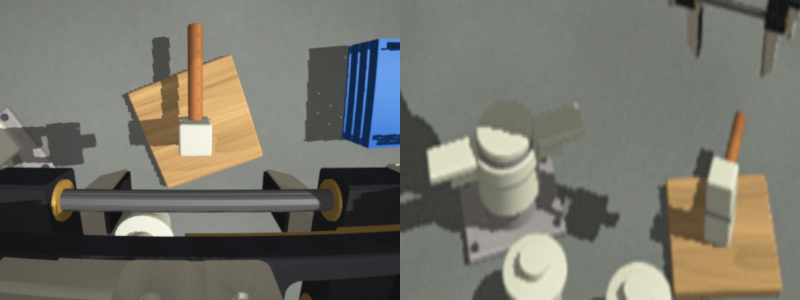

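The mallet stands upright on the board, with its head at (195,138) in the wrist half of the picture, and the gripper is clear. The plug head stands out above the ring.

```bash
python3 -c "
from cell import env
print(env.hand_in())"
```

```text
the job is handed in; nothing more can be done
None
```

The job is handed in: I worked the ring down until its rim was about 3 mm or more below the head's underside on both sides (my estimate from touch), with pushes kept near 16 N or less, and the mallet is back upright on its board; the judge's result was not shown.

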